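# Nest the cellar tubs

## Task

Clear up the four white two-handled tubs by nesting them in size order where the biggest one stands: each tub upright inside the next bigger one, its bottom right down on that tub's floor. Leave the biggest tub in its place, and do not knock over or shift the bottles, jars and other things around.

Things in the scene. Friction and masses are not known exactly. Their poses are not given: they have to be found in the camera images.
- tub1: biggest of 4 white tapered round tubs: outer diameter 196 at rim, 172 at foot, 112 high to rim, wall 4, floor 6 thick (mm). Origin: centre of underside, z up. Two upright loop handles on the rim, at its +x and -x: flat grip bar 10 thick (radial), 44 wide, 20 high, centre 97 from the axis and 142 above the underside (top 152), on two posts, 20 open below the bar. About 450 g; the nest goes here.
- tub2: second of 4 white tapered round tubs: outer diameter 166 at rim, 142 at foot, 106 high to rim, wall 4, floor 6 thick (mm). Origin: centre of underside, z up. Two upright loop handles on the rim, at its +x and -x: flat grip bar 10 thick (radial), 44 wide, 20 high, centre 82 from the axis and 136 above the underside (top 146), on two posts, 20 open below the bar. 100 to 260 g
- tub3: third of 4 white tapered round tubs: outer diameter 136 at rim, 112 at foot, 100 high to rim, wall 4, floor 6 thick (mm). Origin: centre of underside, z up. Two upright loop handles on the rim, at its +x and -x: flat grip bar 10 thick (radial), 44 wide, 20 high, centre 67 from the axis and 130 above the underside (top 140), on two posts, 20 open below the bar. 100 to 260 g
- tub4: smallest of 4 white tapered round tubs: outer diameter 106 at rim, 82 at foot, 94 high to rim, wall 4, floor 6 thick (mm). Origin: centre of underside, z up. Two upright loop handles on the rim, at its +x and -x: flat grip bar 10 thick (radial), 44 wide, 20 high, centre 52 from the axis and 124 above the underside (top 134), on two posts, 20 open below the bar. 100 to 260 g
- wine: bystander: green wine bottle, diameter 74 mm, 300 mm high, upright; origin: centre of its underside
- spirit: bystander: amber bottle, diameter 80 mm, 250 mm high, upright; origin: centre of its underside
- carton: bystander: cardboard carton 90 x 70 x 130 mm high (x, y, z); origin: centre of its underside
- jar: bystander: amber glass jar, diameter 80 mm, 110 mm high; origin: centre of its underside
- juice: bystander: clear bottle, diameter 66 mm, 210 mm high, upright; origin: centre of its underside
- tin: bystander: metal can, diameter 66 mm, 115 mm high; origin: centre of its underside
- brush: bystander: hand brush lying on the table, 200 mm long along its x, 42 mm wide, 20 mm high; origin: centre of its underside. Outside this area, fixed crates and trays line the table beyond 0.58 m to either side and 0.81 m ahead of the robot, up to 255 mm high
Things that resemble listed ones, but are neither listed nor needed, are in the scene too. What is shaped like the tub3 but black or green is not meant.

How it is judged (in metres and radians):
At the end, for the whole second after the job is handed in: Second tub in the biggest, third in the second, smallest in the third: each underside 2 to 11 mm above that of the tub around it (down on its 6 mm floor), centres within 18 mm, tilt under 4 degrees, at rest; the biggest upright on the table, under 5 cm from its start (z of tub2 in the frame of tub1 between 0.002 and 0.011 m and horizontal distance between tub2 and tub1 below 0.018 m and angle between each of tub2, tub3, tub4's own z axis and vertical below 0.07 rad and linear speed of each of tub2, tub3, tub4 below 0.02 m/s and z of tub3 in the frame of tub2 between 0.002 and 0.011 m and horizontal distance between tub3 and tub2 below 0.018 m and z of tub4 in the frame of tub3 between 0.002 and 0.011 m and horizontal distance between tub4 and tub3 below 0.018 m and angle between tub1's own z axis and vertical below 0.05 rad and height (world z) of tub1 below 0.006 m and distance of tub1 from where it was at the start of the episode below 0.05 m); the robot touches nothing.
It fails at once if another thing on the table was knocked over or shifted by more than 4 cm (distance of any of wine, spirit, carton, jar, juice, tin, brush from where it was at the start of the episode above 0.04 m or angle between any of wine, spirit, carton, jar, juice, tin's own z axis and vertical above 0.35 rad).
It fails at once if the biggest tub was tipped over or pushed more than 5 cm from its place (distance of tub1 from where it was at the start of the episode above 0.05 m or angle between tub1's own z axis and vertical above 0.35 rad).
It also fails if it takes over 72 s, if anything falls off the work surface, if the arm or the gripper's body presses on something with over 40 N, if the wrist force passes 120 N, or if a joint passes its speed limit or range.

## Robot

A 6-joint arm with a two-finger parallel gripper is mounted at the origin on the work surface. World frame = base frame: x ahead of the robot, y to its left, z up, the work surface at z = 0. Lengths are in mm, angles in degrees, forces in N, time in s.
With the tool pointing down it reaches from about 350 to 850 mm from the base axis. Payload 8.1 kg.
Tool frame: the origin (TCP) lies on the centre line of the jaws, within the pads' length; the fingertips stand 19 mm ahead of it and the grasp point (between the pads) is the TCP (r.tip_reach is the z of the fingertips in the tool frame, in mm); z points along the fingers, y is the line along which they close (so a half turn about z gives the same grasp; the last joint's range is limited). The gripper opens to 85 mm and grips with 20 to 120 N. Pads are 22 mm wide; open, the fingers measure 114 mm over their backs; the gripper's body (76 mm by 85 mm) begins 54 mm behind the grasp point. The pads swing forward as they close: fully open they stand 13 mm farther back than shut.
Start: joints at [-81.44, 7.471, 85.268, -0, 87.261, -4.893], TCP at [139.609, -583.536, 222.992] pointing down, gripper open.
Joint ranges: [-169.43, 169.43], [-51.17, 129.36], [1.28, 143.12], [-76.62, 256.62], [0, 156.53], [-152.29, 152.29]. Speed limits (degrees/s): [136.94, 136.94, 159.86, 180, 180, 180].

## Interface

Orientations are given as [roll, pitch, yaw] about the fixed x, y, z axes, in that order (R = Rz(yaw) Ry(pitch) Rx(roll)).
In Python, from bench import r gives the robot as it stands. The module is installed in compiled form; this text tells all that it offers.
- The arm moves only by the shell command python3 -m handwheel 'ROWS' [FORCE]. ROWS is JSON, a list of rows, each a list of 7 numbers: the shift along the tool's x, y, z in m, then the turn, a rotation vector about the tool's x, y, z in degrees, then the finger opening in m, from 0 to 0.0854. In form: [[tx, ty, tz, ax, ay, az, claw], ...]. A call has 1 to 8 rows; each row shifts and turns the commanded pose from where the row before left it, along the tool's axes as they then stand; what a row does not reach is not made up. A row lasts 1/12 s, in which the tool goes at most 41.7 mm and 7.16 degrees, less where a joint would pass 70% of its speed; a pose out of reach is approached as far as the arm can. A call with a gripper value outside its range is refused whole. The fingers move at their own pace and stop on an object; FORCE is the grip in N (left out, the last holds). Time passes only in rows, so rows that do not move let the fingers close. It gives the time, the measured TCP pose, the force, the opening and the grip force at its end, in the units of the state.
- r.sense(): the state, without advancing time (a new reading comes with each control period).
- r.snapshot(name): name is "side" or "top"; returns (picture, depth): 400x640x3 uint8, blue, green, red; 400x640 float32, mm along the optical axis (not along the pixel's ray), 0 where there is no reading.
- r.calibration(name): a dict with "vfov" (degrees; the focal length in pixels is half the picture's height over the tangent of half this angle, whatever the lens; pixels are square), "cx", "cy" (the principal point, pixels), "rvec" (rotation vector, rad) and "tvec" (3), from world to camera coordinates, as OpenCV has them. Camera axes: x right, y down, z forward; pixel columns grow to the right and rows downward; lengths in mm; the calibration is good to about 2 mm. A picture is of the moment at which its call begins. calibration takes no time and is no camera call.
- r.hand_in(): hands the job in; it is judged then, once.
The state is a dict: "time": time; "joint_pos": joint angles; "qd": joint speeds; "joint_efforts": joint torques, N m; "tool_pos": TCP position; "tcp_rot": TCP orientation; "ft_force": force on the tool from outside, world axes, zero at the start; "wrist_torque": the same for the moment, N m; "finger_gap": finger opening in mm; "grip_force": force on a finger pad.
Only numpy, scipy, OpenCV 4.12 (cv2) and the standard library are available. Lean on these libraries where they do the work, as an engineer would, in place of code of your own. Each camera call takes 0.05 s, during which the arm holds its last target. There are 200 camera calls.

## Working session

There is one attempt and no reset: what is moved stays moved. The work goes in short steps, Python scripts to look and compute and a shell command to move; the robot and the scene stay as the last step left them, time stands still between calls to the robot, and variables do not carry over. Pictures are saved under pics/ and viewed, at most 10 in all, crops included, and the job is handed in when it is done.

```bash
mkdir -p pics; cat > h.py <<'E'
import numpy as np,cv2
from bench import r
def cal(n):
    c=r.calibration(n);f=200/np.tan(np.radians(c["vfov"])/2)
    R=cv2.Rodrigues(np.array(c["rvec"],float))[0];return f,c["cx"],c["cy"],R,np.array(c["tvec"],float).ravel()
def cloud(n,d):
    f,cx,cy,R,t=cal(n);v,u=np.mgrid[:400,:640]
    P=np.stack([(u-cx)*d/f,(v-cy)*d/f,d],-1);W=(P-t)@R
    W[d==0]=np.nan;return W
E
python3 - <<'E'
from h import *
for n in("side","top"):
    p,d=r.snapshot(n);cv2.imwrite(f"pics/{n}0.png",p);np.save(n+"0.npy",d)
    f,cx,cy,R,t=cal(n);print(n,f,cx,cy,-R.T@t,R[2],(d>0).mean())
print(r.sense())
E
```

```text
side 377.8051354312178 321.37710851065253 199.78735295195665 [229.98375271 729.99180604 955.37428997] [ 0.23349029 -0.60577118 -0.76060736] 0.99596484375
top 515.5910879314905 320.15328502695525 195.54597256937558 [ 322.28958649    7.96523138 1906.14844701] [ 0.10431081 -0.00672869 -0.99452199] 0.99601171875
{'time': 0.1, 'joint_pos': array([-8.14395802e+01,  7.51095341e+00,  8.53232238e+01, -6.40781340e-04,
        8.72597163e+01, -4.89310265e+00]), 'qd': array([-0.04070868, -0.04994466, -0.15614604, -0.04007153,  0.11129398,
        0.02131904]), 'joint_efforts': array([-2.60297247e-04, -5.70950282e+01, -5.01943445e+01, -3.71423357e-04,
        7.99123227e-03,  2.37080934e-05]), 'tool_pos': array([ 139.53687901, -583.03798932,  222.04576119]), 'tcp_rot': array([-1.79906394e+02, -7.37116490e-03,  1.34535476e+01]), 'ft_force': array([-0.95732511,  0.40330328, -0.12390628]), 'wrist_torque': array([0.00748742, 0.00812932, 0.02233969]), 'grip_force': 0.0, 'finger_gap': 85.69602903968577}
```

View pics/top0.png

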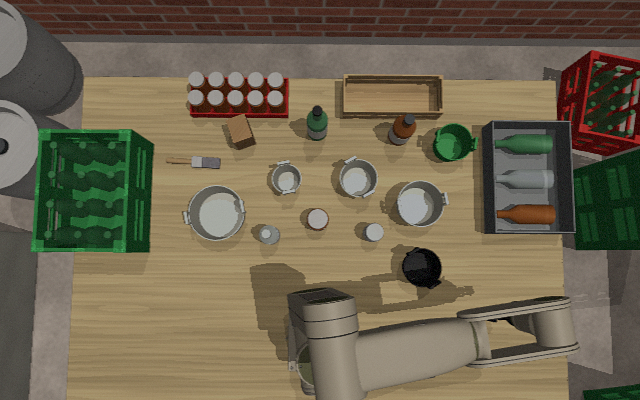

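View pics/side0.png

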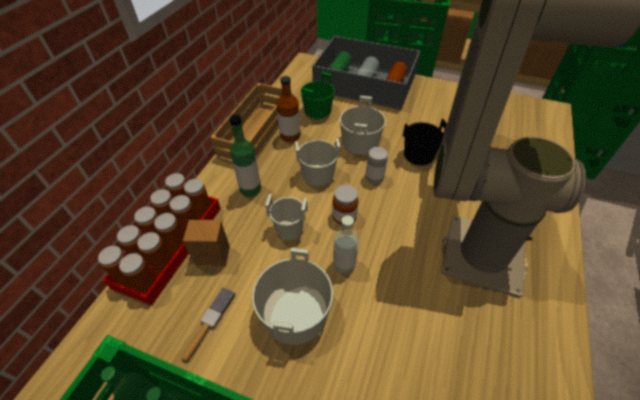

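The top view shows four white tubs: tub1 at (216,213), tub2 at (420,204), tub3 at (357,179) and tub4 at (286,178). The lookalikes are the black tub at (422,267) and the green one at (453,143). The side view agrees: white tubs at (293,300), (362,130), (318,163) and (288,220).

```bash
cat >> h.py <<'E'
SPEC={1:(98,86,112,142,97),2:(83,71,106,136,82),3:(68,56,100,130,67),4:(53,41,94,124,52)}
def ray(n,u,v,z):
    f,cx,cy,R,t=cal(n);d=R.T@np.array([(u-cx)/f,(v-cy)/f,1]);c=-R.T@t;return c+d*(z-c[2])/d[2]
def tub(W,k,c):
    ro,_,h,hb,rb=SPEC[k]
    c=np.array(c,float)
    D=np.hypot(W[...,0]-c[0],W[...,1]-c[1])
    m=(W[...,2]>h-6)&(W[...,2]<h+5)&(D<ro+35)
    P=W[m][:,:2]
    from scipy.optimize import least_squares
    s=least_squares(lambda q:np.hypot(*(P-q).T)-(ro-2),c,loss="soft_l1",f_scale=2)
    c=s.x
    D=np.hypot(W[...,0]-c[0],W[...,1]-c[1])
    H=W[(W[...,2]>hb-6)&(W[...,2]<hb+16)&(D<rb+25)&(D>rb-25)]
    a=H[:,:2]-c;th=np.arctan2(a[:,1],a[:,0]);yaw=np.degrees(np.angle(np.exp(2j*th).mean()))/2
    e=np.array([np.cos(np.radians(yaw)),np.sin(np.radians(yaw))]);pr=a@e
    p1=H[pr>0].mean(0) if (pr>0).any() else None;p2=H[pr<0].mean(0) if (pr<0).any() else None
    return c,yaw,len(P),p1,p2,np.median(abs(s.fun)),(pr>0).sum(),(pr<0).sum()
E
python3 - <<'E'
from h import *
np.set_printoptions(precision=1,suppress=True)
px={1:(216,213),2:(420,204),3:(357,179),4:(286,178)}
T=cloud("top",np.load("top0.npy"));S=cloud("side",np.load("side0.npy"))
for k,(u,v) in px.items():
    c0=ray("top",u,v,SPEC[k][2])
    for n,W in(("top",T),("side",S)): print(k,n,c0[:2],*tub(W,k,c0[:2]))
for nm,(u,v,z) in dict(wine=(317,112,300),spirit=(405,122,250),carton=(238,124,130),jar=(317,213,110),juice=(266,234,210),tin=(374,228,115),brush=(195,162,20),black=(422,258,100),green=(453,135,100)).items(): print(nm,ray("top",u,v,z)[:2])
p=cv2.imread("pics/top0.png")[120:300,150:490]
cv2.imwrite("pics/crop.png",cv2.resize(p,None,fx=2.35,fy=2.35,interpolation=2))
E
```

```text
1 top [446.5 358. ] [448.9 357.4] -78.38067009356003 164 [468.5 262.6 149.9] [429.5 452.  149.2] 1.431399531396515 41 44
1 side [446.5 358. ] [449.5 360.2] -77.80223345443538 541 [469.5 266.8 148.3] [428.7 455.9 149.2] 1.2455027792810824 112 138
2 top [ 484.1 -354.9] [ 487.1 -356.5] -79.4736597373032 145 [ 503.  -436.6  143.1] [ 473.1 -276.   143.2] 1.298561837030988 41 42
2 side [ 484.1 -354.9] [ 487.9 -354.9] -79.88165250847531 232 [ 501.8 -434.3  140.7] [ 473.1 -273.   140.3] 1.4324787712318212 63 76
3 top [ 571.6 -134.1] [ 576.4 -140.1] 27.96221708192727 92 [ 635.2 -108.6  137.1] [ 517.1 -171.3  137. ] 1.0116456385098829 40 39
3 side [ 571.6 -134.1] [ 577.8 -138.2] 27.34227271762702 194 [ 635.  -102.5  138.1] [ 516.4 -164.5  137. ] 1.3558920014876108 40 44
4 top [573.9 117.2] [573.4 115.1] 11.445167392944244 79 [624.4 124.2 130.3] [522.8 103.6 132.1] 1.440237536677337 43 40
4 side [573.9 117.2] [573.8 117.5] 10.91673045092563 201 [623.5 130.5 131.4] [522.1 111.  131.8] 1.2386434579777514 65 63
wine [758.3   9.1]
spirit [ 741. -280.]
carton [758.8 286.2]
jar [449.3   6.4]
juice [372.  173.2]
tin [ 398.3 -192. ]
brush [641.1 458.8]
black [ 295.8 -360.6]
green [ 733.1 -477.4]
```

View pics/crop.png

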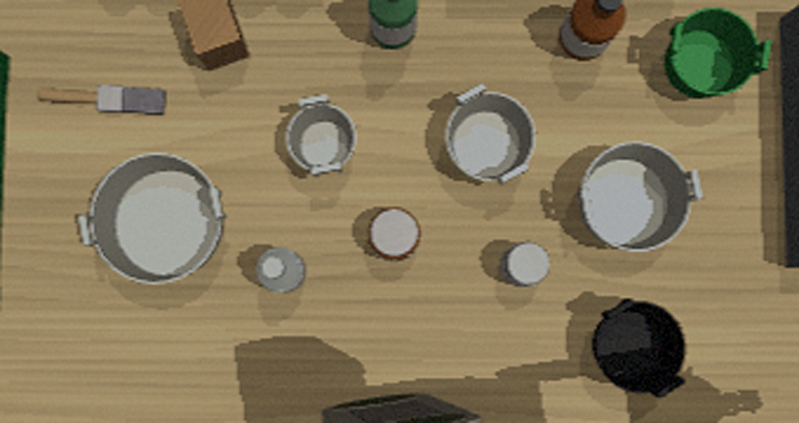

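The crop confirms the choice. In the full picture, white tub1 is at (216,213), tub4 at (286,178), tub3 at (357,179) and tub2 at (420,204); their sizes fit, and the green and black ones are excluded. I'll start with tub2.

```bash
cat > go.py <<'E'
# usage: go.py x y z yaw nrows  -> equal rows (tool axes, m/deg) from the measured pose
import sys;from h import *
from scipy.spatial.transform import Rotation as Ro
x,y,z,yaw,n=map(float,sys.argv[1:6]);n=int(n);s=r.sense()
R0=Ro.from_euler("xyz",s["tcp_rot"],degrees=True);R1=Ro.from_euler("xyz",[180,0,yaw],degrees=True)
w=(R0.inv()*R1).as_rotvec(degrees=True)/n
d=R0.inv().apply(np.array([x,y,z])-s["tool_pos"])
A=sum(Ro.from_rotvec(w*i,degrees=True).as_matrix() for i in range(n))
print("row",np.round(np.linalg.solve(A,d)/1000,4),np.round(w,2),"x",n)
E
python3 go.py 502 -436 200 10.3 12
```

```text
row [ 0.0321 -0.0057  0.0018] [-0.01 -0.    0.26] x 12
```

```bash
python3 -m handwheel '[[0.0321,-0.0057,0.0018,0,0,0.26,0.045],[0.0321,-0.0057,0.0018,0,0,0.26,0.045],[0.0321,-0.0057,0.0018,0,0,0.26,0.045],[0.0321,-0.0057,0.0018,0,0,0.26,0.045],[0.0321,-0.0057,0.0018,0,0,0.26,0.045],[0.0321,-0.0057,0.0018,0,0,0.26,0.045]]' 70 
python3 -m handwheel '[[0.0321,-0.0057,0.0018,0,0,0.26,0.045],[0.0321,-0.0057,0.0018,0,0,0.26,0.045],[0.0321,-0.0057,0.0018,0,0,0.26,0.045],[0.0321,-0.0057,0.0018,0,0,0.26,0.045],[0.0321,-0.0057,0.0018,0,0,0.26,0.045],[0.0321,-0.0057,0.0018,0,0,0.26,0.045],[0,0,0,0,0,0,0.045],[0,0,0,0,0,0,0.045]]'; python3 go.py 502 -436 137 10.3 4
```

```text
time: 0.6
tool_pos: [321.0, -506.4, 211.6]
tcp_rot: [-180.0, 0.0, 11.9]
ft_force: [-0.7, -0.7, -0.5]
finger_gap: 45.1
grip_force: 0.0
time: 1.27
tool_pos: [503.3, -434.9, 200.2]
tcp_rot: [-179.9, 0.1, 10.5]
ft_force: [-1.3, 0.2, 0.0]
finger_gap: 44.9
grip_force: 0.0
row [-0.0004  0.0002  0.0158] [-0.02  0.01  0.05] x 4
```

```bash
python3 -m handwheel '[[0,0,0.0158,0,0,0,0.045],[0,0,0.0158,0,0,0,0.045],[0,0,0.0158,0,0,0,0.045],[0,0,0.0158,0,0,0,0.045],[0,0,0,0,0,0,0.045]]' 70 
python3 -m handwheel '[[0,0,0,0,0,0,0.02],[0,0,0,0,0,0,0.005],[0,0,0,0,0,0,0.005],[0,0,0,0,0,0,0.005],[0,0,0,0,0,0,0.005],[0,0,0,0,0,0,0.005]]' 70
```

```text
time: 1.68
tool_pos: [499.1, -435.4, 133.7]
tcp_rot: [-179.7, 0.2, 10.3]
ft_force: [0.2, 0.0, -0.7]
finger_gap: 44.9
grip_force: 0.0
time: 2.18
tool_pos: [502.4, -436.7, 139.0]
tcp_rot: [179.9, -0.0, 10.3]
ft_force: [-0.8, 0.5, 0.1]
finger_gap: 4.7
grip_force: 0.0
```

```bash
python3 - <<'E'
from h import *
p,d=r.snapshot("side");q,e=r.snapshot("top");np.save("side1.npy",d);np.save("top1.npy",e)
a=cv2.resize(p[60:200,290:450],None,fx=2.5,fy=2.5);b=cv2.resize(q[140:280,340:500],None,fx=2.5,fy=2.5)
cv2.imwrite("pics/m1.png",np.hstack([a,b]))
print(tub(cloud("side",d),2,(487,-356))[:3],r.sense()["finger_gap"],r.sense()["tool_pos"])
E
```

```text
(array([ 488.15987711, -355.07237102]), np.float64(-79.8573236653975), 225) 5.054309078845399 [ 502.24474061 -436.49564081  138.54827383]
```

View pics/m1.png

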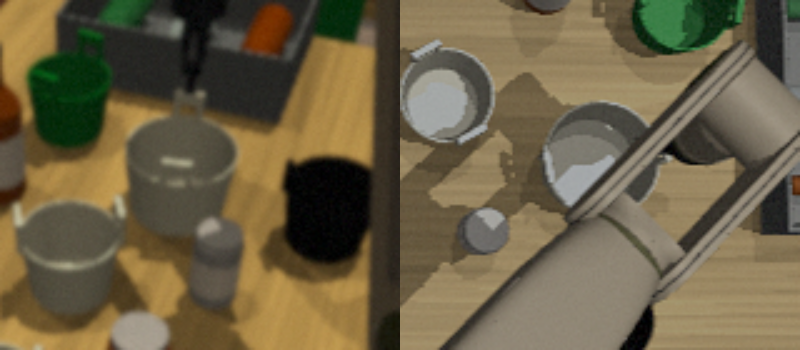

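The side view (left half) shows the closed fingers ending at about crop (192,88), next to the bar at (188,98). They look to be behind the bar rather than around it. I'll check that with depth.

```bash
python3 - <<'E'
from h import *
np.set_printoptions(precision=0,suppress=True)
W=cloud("side",np.load("side1.npy"));p=r.snapshot("side")[0]
for v in range(76,112,2):
    print(v,[(u,tuple(W[v,u].round().astype(int)),int(p[v,u].mean())) for u in range(360,374,3)])
E
```

```text
76 [(360, (np.int64(575), np.int64(-609), np.int64(117)), 45), (363, (np.int64(515), np.int64(-418), np.int64(238)), 12), (366, (np.int64(499), np.int64(-397), np.int64(254)), 26), (369, (np.int64(489), np.int64(-397), np.int64(256)), 13), (372, (np.int64(485), np.int64(-425), np.int64(241)), 17)]
78 [(360, (np.int64(575), np.int64(-611), np.int64(106)), 37), (363, (np.int64(514), np.int64(-417), np.int64(231)), 16), (366, (np.int64(498), np.int64(-393), np.int64(249)), 32), (369, (np.int64(489), np.int64(-401), np.int64(246)), 14), (372, (np.int64(485), np.int64(-428), np.int64(231)), 29)]
80 [(360, (np.int64(573), np.int64(-607), np.int64(100)), 32), (363, (np.int64(515), np.int64(-422), np.int64(221)), 15), (366, (np.int64(496), np.int64(-386), np.int64(246)), 34), (369, (np.int64(491), np.int64(-413), np.int64(231)), 14), (372, (np.int64(483), np.int64(-423), np.int64(227)), 26)]
82 [(360, (np.int64(573), np.int64(-609), np.int64(90)), 34), (363, (np.int64(504), np.int64(-380), np.int64(240)), 16), (366, (np.int64(494), np.int64(-381), np.int64(242)), 31), (369, (np.int64(484), n
[... 3656 characters left out ...]
p.int64(508), np.int64(-590), np.int64(1)), 82)]
108 [(360, (np.int64(519), np.int64(-431), np.int64(96)), 77), (363, (np.int64(508), np.int64(-432), np.int64(98)), 82), (366, (np.int64(497), np.int64(-436), np.int64(98)), 79), (369, (np.int64(485), np.int64(-435), np.int64(102)), 76), (372, (np.int64(474), np.int64(-436), np.int64(104)), 95)]
110 [(360, (np.int64(518), np.int64(-428), np.int64(89)), 79), (363, (np.int64(508), np.int64(-437), np.int64(85)), 79), (366, (np.int64(495), np.int64(-431), np.int64(93)), 81), (369, (np.int64(485), np.int64(-437), np.int64(92)), 79), (372, (np.int64(473), np.int64(-434), np.int64(96)), 76)]<stdin>:5: RuntimeWarning: invalid value encountered in cast
```

```bash
python3 -m handwheel '[[0,0,-0.03,0,0,0,0.045],[0,0,-0.03,0,0,0,0.045],[0,0,-0.03,0,0,0,0.045],[0,0,0,0,0,0,0.045],[0,0,0,0,0,0,0.045],[0,0,0,0,0,0,0.045]]'
python3 - <<'E'
from h import *
np.set_printoptions(precision=0,suppress=True)
print(r.tip_reach);s=r.sense();print(s["tool_pos"],s["joint_pos"],s["finger_gap"])
p,d=r.snapshot("side");W=cloud("side",d)
m=(abs(W[...,0]-502)<70)&(abs(W[...,1]+436)<70)&(W[...,2]>155)&(W[...,2]<420)
v,u=np.where(m);Z=W[m];print("lowest",Z[np.argsort(Z[:,2])[:12]])
for z in range(160,400,15):
    q=Z[abs(Z[:,2]-z)<8]
    if len(q): print(z,len(q),q.min(0),q.max(0))
cv2.imwrite("pics/m2.png",cv2.resize(p[0:150,270:450],None,fx=4,fy=4,interpolation=2))
E
```

```text
time: 2.83
tool_pos: [502.1, -436.3, 228.0]
tcp_rot: [180.0, -0.0, 10.3]
ft_force: [0.3, 0.2, -0.1]
finger_gap: 45.4
grip_force: 0.0
19.0
[ 502. -436.  228.] [-45.  17.  73.   0.  89.  34.] 45.36860805237844
lowest [[ 496. -416.  236.]
 [ 492. -414.  238.]
 [ 505. -409.  242.]
 [ 502. -408.  243.]
 [ 498. -406.  245.]
 [ 491. -409.  245.]
 [ 497. -466.  246.]
 [ 488. -407.  247.]
 [ 494. -405.  247.]
 [ 505. -406.  247.]
 [ 506. -409.  249.]
 [ 501. -403.  250.]]
235 3 [ 492. -416.  236.] [ 505. -409.  242.]
250 23 [ 487. -466.  243.] [ 506. -402.  258.]
265 30 [ 487. -415.  257.] [ 508. -399.  273.]
280 10 [ 483. -409.  272.] [ 503. -387.  287.]
295 33 [ 481. -461.  287.] [ 507. -382.  302.]
310 40 [ 481. -425.  304.] [ 514. -372.  318.]
325 50 [ 479. -425.  317.] [ 515. -370.  333.]
340 97 [ 479. -455.  332.] [ 521. -368.  348.]
355 37 [ 485. -422.  347.] [ 507. -393.  362.]
370 91 [ 465. -438.  362.] [ 538. -397.  378.]
385 115 [ 465. -445.  377.] [ 534. -397.  393.]
```

View pics/m2.png

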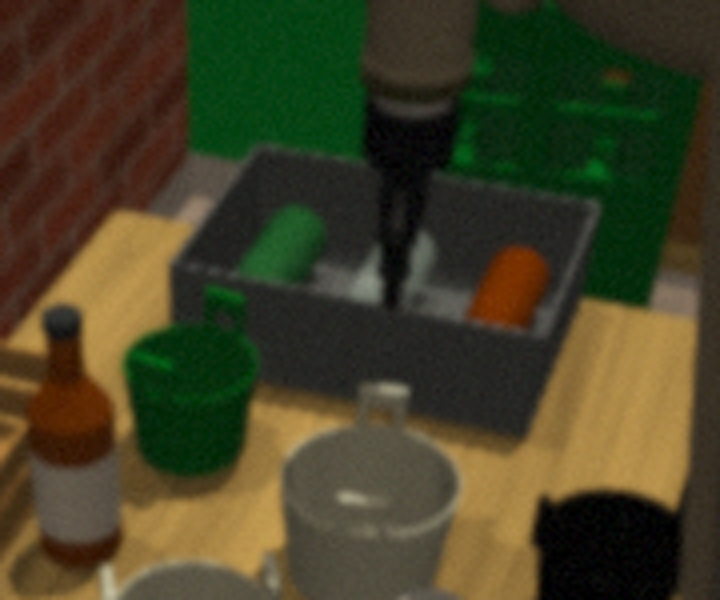

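The picture shows the open fingers' tips at crop (392,305), which is full pixel (368,76). That puts them at z≈240 while the TCP reads 228, so the tips sit about 28 mm higher than the reading implies. The fingers closed just above the bar (crop (385,392)), so I'll grip about 28 mm lower. That is safe under either interpretation.

```bash
python3 -m handwheel '[[0,0,0.02,0,0,0,0.045],[0,0,0.02,0,0,0,0.045],[0,0,0.02,0,0,0,0.045],[0,0,0.02,0,0,0,0.045],[0,0,0.01,0,0,0,0.045],[0,0,0.01,0,0,0,0.045]]'
python3 -m handwheel '[[0,0,0.009,0,0,0,0.045],[0,0,0.009,0,0,0,0.045],[0,0,0,0,0,0,0.045],[0,0,0,0,0,0,0.005],[0,0,0,0,0,0,0.005],[0,0,0,0,0,0,0.005],[0,0,0,0,0,0,0.005],[0,0,0,0,0,0,0.005]]' 70
```

```text
time: 3.38
tool_pos: [501.0, -435.3, 125.2]
tcp_rot: [-179.8, 0.1, 10.3]
ft_force: [-0.9, -0.0, 0.9]
finger_gap: 44.8
grip_force: 0.0
time: 4.05
tool_pos: [502.8, -437.1, 111.7]
tcp_rot: [179.9, -0.1, 10.3]
ft_force: [-0.2, 0.0, 4.4]
finger_gap: 8.9
grip_force: 69.2
```

```bash
python3 -m handwheel '[[0,0,-0.01,0,0,0,0.005],[0,0,-0.02,0,0,0,0.005],[0,0,-0.03,0,0,0,0.005],[0,0,-0.04,0,0,0,0.005],[0,0,-0.04,0,0,0,0.005],[0,0,-0.04,0,0,0,0.005],[0,0,-0.04,0,0,0,0.005],[0,0,-0.02,0,0,0,0.005]]' 100; python3 -m handwheel '[[0,0,0,0,0,0,0.005],[0,0,0,0,0,0,0.005]]'
python3 - <<'E'
from h import *
p,d=r.snapshot("side");W=cloud("side",d);cv2.imwrite("pics/l1.png",cv2.resize(p[0:200,250:510],None,fx=3,fy=3,interpolation=2))
m=(abs(W[...,0]-487)<95)&(abs(W[...,1]+356)<110)&(W[...,2]>200)&(p.mean(-1)>55)
Z=W[m];print(len(Z),np.percentile(Z,[1,50,99],axis=0).round())
E
python3 go.py 527 333 351 72.5 28
```

```text
time: 4.72
tool_pos: [502.5, -436.9, 357.4]
tcp_rot: [179.7, -0.2, 10.3]
ft_force: [0.6, -0.3, -0.3]
finger_gap: 8.2
grip_force: 97.7
time: 4.88
tool_pos: [502.4, -436.8, 352.5]
tcp_rot: [179.8, -0.1, 10.3]
ft_force: [-0.4, 0.0, -2.3]
finger_gap: 8.5
grip_force: 97.7
2412 [[ 410. -439.  245.]
 [ 483. -314.  317.]
 [ 565. -269.  387.]]
row [ 0.0194 -0.0214 -0.    ] [-0.    0.   -2.22] x 28
```

View pics/l1.png

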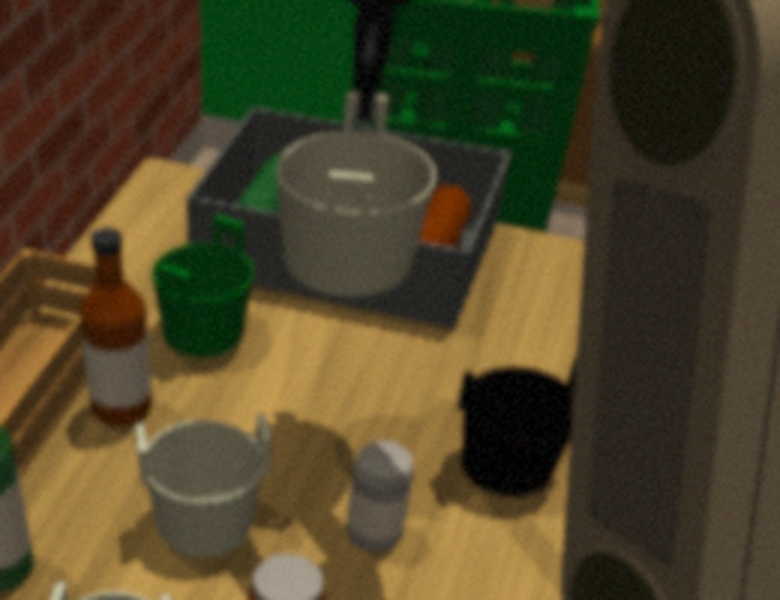

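Tub2 hangs level from the gripper at crop (355,210), with its bottom about 240 mm up. I'll carry it over to tub1.

```bash
python3 -m handwheel '[[0.0194,-0.0214,0,0,0,-2.22,0.005],[0.0194,-0.0214,0,0,0,-2.22,0.005],[0.0194,-0.0214,0,0,0,-2.22,0.005],[0.0194,-0.0214,0,0,0,-2.22,0.005],[0.0194,-0.0214,0,0,0,-2.22,0.005],[0.0194,-0.0214,0,0,0,-2.22,0.005],[0.0194,-0.0214,0,0,0,-2.22,0.005]]' && python3 -m handwheel '[[0.0194,-0.0214,0,0,0,-2.22,0.005],[0.0194,-0.0214,0,0,0,-2.22,0.005],[0.0194,-0.0214,0,0,0,-2.22,0.005],[0.0194,-0.0214,0,0,0,-2.22,0.005],[0.0194,-0.0214,0,0,0,-2.22,0.005],[0.0194,-0.0214,0,0,0,-2.22,0.005],[0.0194,-0.0214,0,0,0,-2.22,0.005]]' && python3 -m handwheel '[[0.0194,-0.0214,0,0,0,-2.22,0.005],[0.0194,-0.0214,0,0,0,-2.22,0.005],[0.0194,-0.0214,0,0,0,-2.22,0.005],[0.0194,-0.0214,0,0,0,-2.22,0.005],[0.0194,-0.0214,0,0,0,-2.22,0.005],[0.0194,-0.0214,0,0,0,-2.22,0.005],[0.0194,-0.0214,0,0,0,-2.22,0.005]]' && python3 -m handwheel '[[0.0194,-0.0214,0,0,0,-2.22,0.005],[0.0194,-0.0214,0,0,0,-2.22,0.005],[0.0194,-0.0214,0,0,0,-2.22,0.005],[0.0194,-0.0214,0,0,0,-2.22,0.005],[0.0194,-0.0214,0,0,0,-2.22,0.005],[0.0194,-0.0214,0,0,0,-2.22,0.005],[0.0194,-0.0214,0,0,0,-2.22,0.005],[0,0,0,0,0,0,0.005]]' && python3 -m handwheel '[[0,0,0,0,0,0,0.005],[0,0,0,0,0,0,0.005]]'
python3 - <<'E'
from h import *
for n in("top","side"):
    p,d=r.snapshot(n);W=cloud(n,d);z=r.sense()["tool_pos"][2];o=z-112
    V=W.copy();V[...,2]-=o;print(n,tub(V,2,(449,358)))
E
python3 go.py 527 333 240 72.5 4
```

```text
time: 5.52
tool_pos: [587.4, -252.2, 346.7]
tcp_rot: [-179.8, 0.2, 26.0]
ft_force: [1.1, -0.2, -2.2]
finger_gap: 8.0
grip_force: 97.7
time: 6.1
tool_pos: [620.7, -53.7, 346.7]
tcp_rot: [-179.8, 0.2, 41.5]
ft_force: [0.6, 0.4, -2.0]
finger_gap: 8.2
grip_force: 97.8
time: 6.68
tool_pos: [599.7, 146.4, 346.8]
tcp_rot: [-179.8, 0.2, 57.1]
ft_force: [0.6, -0.7, -2.1]
finger_gap: 8.4
grip_force: 97.8
time: 7.35
tool_pos: [523.7, 337.0, 347.0]
tcp_rot: [-179.7, 0.1, 72.9]
ft_force: [-0.0, 0.9, -1.6]
finger_gap: 8.2
grip_force: 97.8
time: 7.52
tool_pos: [526.9, 332.4, 348.0]
tcp_rot: [-179.9, 0.2, 72.5]
ft_force: [-0.3, -0.6, -2.0]
finger_gap: 8.1
grip_force: 97.8
top (array([447.94180464, 354.50700189]), np.float64(-21.552343954031315), 43, array([509.15666292, 330.2823575 , 136.33060976]), None, np.float64(1.472756849702975), np.int64(2), np.int64(0))
side (array([448.33176216, 356.27434922]), np.float64(-15.128459594722102), 671, array([525.09389379, 342.55446146, 141.45850826]), array([370.0701424 , 382.69958964, 142.60412151]), np.float64(1.1350152229130543), np.int64(141), np.int64(194))
row [ 0.0003 -0.0002  0.0272] [-0.02  0.02 -0.02] x 4
```

```bash
python3 -m handwheel '[[0.002,0,0.02,0,0,0,0.005],[0,0,0.03,0,0,0,0.005],[0,0,0.03,0,0,0,0.005],[0,0,0.03,0,0,0,0.005],[0,0,0.03,0,0,0,0.005],[0,0,0.03,0,0,0,0.005],[0,0,0.02,0,0,0,0.005],[0,0,0.01,0,0,0,0.005]]' && python3 -m handwheel '[[0,0,0.01,0,0,0,0.005],[0,0,0.006,0,0,0,0.005],[0,0,0.004,0,0,0,0.005],[0,0,0,0,0,0,0.005],[0,0,0,0,0,0,0.005]]'
```

```text
time: 8.28
tool_pos: [526.6, 332.4, 145.6]
tcp_rot: [-179.8, 0.3, 72.4]
ft_force: [-0.4, -0.8, -3.0]
finger_gap: 8.2
grip_force: 97.8
time: 8.7
tool_pos: [528.8, 335.1, 131.4]
tcp_rot: [179.9, -0.1, 72.5]
ft_force: [-0.5, -0.3, -1.0]
finger_gap: 8.4
grip_force: 97.8
```

```bash
python3 -m handwheel '[[0,0,0.005,0,0,0,0.005],[0,0,0.004,0,0,0,0.005],[0,0,0,0,0,0,0.005],[0,0,0,0,0,0,0.005]]' && python3 -m handwheel '[[0,0,0.003,0,0,0,0.005],[0,0,0,0,0,0,0.005],[0,0,0,0,0,0,0.005]]'
```

```text
time: 9.03
tool_pos: [527.8, 334.7, 120.9]
tcp_rot: [-180.0, 0.0, 72.5]
ft_force: [-0.4, 0.2, -1.3]
finger_gap: 8.4
grip_force: 97.8
time: 9.28
tool_pos: [528.0, 334.8, 118.1]
tcp_rot: [-180.0, 0.0, 72.5]
ft_force: [-0.1, 0.2, -1.9]
finger_gap: 8.5
grip_force: 98.1
```

Right at the contact height, so I'll go a touch lower, release and lift clear.

```bash
python3 -m handwheel '[[0,0,0.002,0,0,0,0.005],[0,0,0,0,0,0,0.005],[0,0,0,0,0,0,0.028],[0,0,0,0,0,0,0.028],[0,0,0,0,0,0,0.028],[0,0,0,0,0,0,0.028]]' && python3 -m handwheel '[[0,0,-0.015,0,0,0,0.028],[0,0,-0.03,0,0,0,0.028],[0,0,-0.035,0,0,0,0.028],[0,0,-0.035,0,0,0,0.045],[0,0,-0.03,0,0,0,0.045],[0,0,-0.02,0,0,0,0.045],[0,0,0,0,0,0,0.045],[0,0,0,0,0,0,0.045]]'
python3 - <<'E'
from h import *
p,d=r.snapshot("side");W=cloud("side",d);V=W.copy();V[...,2]-=6;print("t2",tub(V,2,(449,358)))
print("t1",tub(W,1,(449,358)));print("t3",tub(W,3,(577,-139)));print("t4",tub(W,4,(573.5,116)))
m=np.hypot(W[...,0]-449,W[...,1]-359)<45;print("floor z",np.nanpercentile(W[m][:,2],[5,25,50]))
E
python3 go.py 518 -171 280 118 20
```

```text
time: 9.78
tool_pos: [528.0, 334.8, 116.1]
tcp_rot: [-180.0, 0.0, 72.5]
ft_force: [0.7, -0.0, 0.8]
finger_gap: 28.2
grip_force: 0.0
time: 10.45
tool_pos: [528.9, 335.3, 283.1]
tcp_rot: [179.9, -0.1, 72.5]
ft_force: [-0.1, 0.1, -0.4]
finger_gap: 44.8
grip_force: 0.0
t2 (array([449.27715318, 359.0650289 ]), np.float64(-50.3567510503927), 901, array([498.57026667, 301.67262097, 142.38723139]), array([402.81348496, 423.71883238, 143.27346576]), np.float64(12.030400704286876), np.int64(230), np.int64(258))
t1 (array([448.96328273, 360.96373859]), np.float64(-50.33571953924436), 901, array([498.57026667, 301.67262097, 148.38723139]), array([402.81348496, 423.71883238, 149.27346576]), np.float64(3.502538572000759), np.int64(230), np.int64(258))
t3 (array([ 577.19691448, -138.05891685]), np.float64(26.94296910225776), 196, array([ 635.30712196, -102.98439739,  138.26343644]), array([ 516.3296551 , -164.15467657,  137.27356701]), np.float64(1.6310368329281744), np.int64(39), np.int64(44))
t4 (array([573.1941723 , 117.05304526]), np.float64(6.699487347655566), 159, array([624.40284359, 122.48760068, 132.17020712]), array([522.27364827, 110.73957795, 130.9106123 ]), np.float64(1.2715482032592007), np.int64(37), np.int64(65))
floor z [ 12.35641662 604.86207776 647.51116488]
row [-0.0259 -0.0024  0.    ] [ 0.   -0.   -2.28] x 20
```

```bash
python3 -m handwheel '[[-0.0259,-0.0024,0,0,0,-2.28,0.045],[-0.0259,-0.0024,0,0,0,-2.28,0.045],[-0.0259,-0.0024,0,0,0,-2.28,0.045],[-0.0259,-0.0024,0,0,0,-2.28,0.045],[-0.0259,-0.0024,0,0,0,-2.28,0.045],[-0.0259,-0.0024,0,0,0,-2.28,0.045],[-0.0259,-0.0024,0,0,0,-2.28,0.045]]' && python3 -m handwheel '[[-0.0259,-0.0024,0,0,0,-2.28,0.045],[-0.0259,-0.0024,0,0,0,-2.28,0.045],[-0.0259,-0.0024,0,0,0,-2.28,0.045],[-0.0259,-0.0024,0,0,0,-2.28,0.045],[-0.0259,-0.0024,0,0,0,-2.28,0.045],[-0.0259,-0.0024,0,0,0,-2.28,0.045],[-0.0259,-0.0024,0,0,0,-2.28,0.045]]' && python3 -m handwheel '[[-0.0259,-0.0024,0,0,0,-2.28,0.045],[-0.0259,-0.0024,0,0,0,-2.28,0.045],[-0.0259,-0.0024,0,0,0,-2.28,0.045],[-0.0259,-0.0024,0,0,0,-2.28,0.045],[-0.0259,-0.0024,0,0,0,-2.28,0.045],[-0.0259,-0.0024,0,0,0,-2.28,0.045],[0,0,0,0,0,0,0.045],[0,0,0,0,0,0,0.045]]'; python3 go.py 517.6 -170 106 117.6 8
```

```text
time: 11.08
tool_pos: [476.6, 159.1, 278.8]
tcp_rot: [-179.8, 0.0, 88.6]
ft_force: [0.8, -0.2, 0.3]
finger_gap: 45.3
grip_force: 0.0
time: 11.67
tool_pos: [477.0, -22.3, 279.0]
tcp_rot: [-179.8, -0.1, 104.5]
ft_force: [-0.4, 1.0, 0.1]
finger_gap: 45.1
grip_force: 0.0
time: 12.33
tool_pos: [517.0, -172.4, 278.6]
tcp_rot: [-179.8, -0.2, 118.0]
ft_force: [-0.6, 0.5, 0.1]
finger_gap: 45.1
grip_force: 0.0
row [0.0002 0.0002 0.0216] [-0.02 -0.03  0.04] x 8
```

```bash
python3 -m handwheel '[[0,0.001,0.02,0,0,0,0.045],[0,0,0.03,0,0,0,0.045],[0,0,0.03,0,0,0,0.045],[0,0,0.03,0,0,0,0.045],[0,0,0.03,0,0,0,0.045],[0,0,0.02,0,0,0,0.045],[0,0,0.01,0,0,0,0.045],[0,0,0.005,0,0,0,0.045]]' && python3 -m handwheel '[[0,0,0,0,0,0,0.045],[0,0,0,0,0,0,0.045],[0,0,0,0,0,0,0.005],[0,0,0,0,0,0,0.005],[0,0,0,0,0,0,0.005],[0,0,0,0,0,0,0.005],[0,0,0,0,0,0,0.005]]' 70
```

```text
time: 13.0
tool_pos: [517.0, -169.6, 103.5]
tcp_rot: [-179.8, -0.2, 118.1]
ft_force: [0.9, -0.4, -0.3]
finger_gap: 45.1
grip_force: 0.0
time: 13.58
tool_pos: [519.7, -171.8, 107.8]
tcp_rot: [179.9, 0.1, 118.1]
ft_force: [-0.5, -1.0, 6.2]
finger_gap: 8.7
grip_force: 69.3
```

```bash
python3 -m handwheel '[[0,0,-0.01,0,0,0,0.005],[0,0,-0.02,0,0,0,0.005],[0,0,-0.03,0,0,0,0.005],[0,0,-0.04,0,0,0,0.005],[0,0,-0.04,0,0,0,0.005],[0,0,-0.04,0,0,0,0.005],[0,0,-0.04,0,0,0,0.005],[0,0,-0.02,0,0,0,0.005]]' 100; python3 -m handwheel '[[0,0,0,0,0,0,0.005],[0,0,0,0,0,0,0.005]]'; python3 go.py 399 315 350 132 20
```

```text
time: 14.25
tool_pos: [519.6, -171.6, 352.9]
tcp_rot: [179.7, 0.3, 118.1]
ft_force: [0.9, -0.3, -1.5]
finger_gap: 7.9
grip_force: 97.8
time: 14.42
tool_pos: [519.3, -171.5, 348.0]
tcp_rot: [179.9, 0.1, 118.1]
ft_force: [-0.3, 0.3, -3.3]
finger_gap: 7.8
grip_force: 97.8
row [ 0.0235  0.0089 -0.0001] [ 0.    0.01 -0.7 ] x 20
```

```bash
python3 -m handwheel '[[0.0235,0.0089,0,0,0,-0.7,0.005],[0.0235,0.0089,0,0,0,-0.7,0.005],[0.0235,0.0089,0,0,0,-0.7,0.005],[0.0235,0.0089,0,0,0,-0.7,0.005],[0.0235,0.0089,0,0,0,-0.7,0.005],[0.0235,0.0089,0,0,0,-0.7,0.005],[0.0235,0.0089,0,0,0,-0.7,0.005]]' && python3 -m handwheel '[[0.0235,0.0089,0,0,0,-0.7,0.005],[0.0235,0.0089,0,0,0,-0.7,0.005],[0.0235,0.0089,0,0,0,-0.7,0.005],[0.0235,0.0089,0,0,0,-0.7,0.005],[0.0235,0.0089,0,0,0,-0.7,0.005],[0.0235,0.0089,0,0,0,-0.7,0.005],[0.0235,0.0089,0,0,0,-0.7,0.005]]' && python3 -m handwheel '[[0.0235,0.0089,0,0,0,-0.7,0.005],[0.0235,0.0089,0,0,0,-0.7,0.005],[0.0235,0.0089,0,0,0,-0.7,0.005],[0.0235,0.0089,0,0,0,-0.7,0.005],[0.0235,0.0089,0,0,0,-0.7,0.005],[0.0235,0.0089,0,0,0,-0.7,0.005],[0,0,0,0,0,0,0.005],[0,0,0,0,0,0,0.005]]' && python3 -m handwheel '[[0,0,0,0,0,0,0.005]]'
cat > chk.py <<'E'
import sys;from h import *
k=int(sys.argv[1]);off=float(sys.argv[2])
for n in("top","side"):
    p,d=r.snapshot(n);W=cloud(n,d);W[...,2]-=r.sense()["tool_pos"][2]-off
    try: print(n,tub(W,k,(449,359)))
    except Exception as e: print(n,e)
print(r.sense()["tool_pos"])
E
python3 chk.py 3 108
```

```text
time: 15.0
tool_pos: [488.5, 3.4, 343.3]
tcp_rot: [-179.8, -0.2, 123.0]
ft_force: [1.0, 0.7, -0.8]
finger_gap: 8.1
grip_force: 97.8
time: 15.58
tool_pos: [444.8, 173.4, 343.4]
tcp_rot: [-179.8, -0.1, 127.9]
ft_force: [1.0, 1.0, -1.8]
finger_gap: 7.9
grip_force: 97.8
time: 16.25
tool_pos: [396.1, 315.5, 343.5]
tcp_rot: [-179.7, -0.0, 132.2]
ft_force: [0.2, -0.3, -2.3]
finger_gap: 7.9
grip_force: 97.9
time: 16.33
tool_pos: [397.0, 314.5, 344.3]
tcp_rot: [-179.8, -0.0, 132.1]
ft_force: [-1.0, 0.2, -1.8]
finger_gap: 8.2
grip_force: 97.9
top (array([443.9477544 , 359.08695652]), np.float64(39.97839964418317), 46, array([495.70041742, 402.71150931, 137.09098429]), None, np.float64(0.9010696038055599), np.int64(38), np.int64(0))
side (array([445.11688216, 360.47233882]), np.float64(39.61406357345282), 451, array([492.63490967, 407.84025588, 137.66658222]), array([392.33392066, 322.48185553, 136.92810485]), np.float64(1.1618051562554967), np.int64(132), np.int64(177))
[397.6543     314.22713894 345.23529205]
```

```bash
python3 -m handwheel '[[-0.0027,0.0016,0.02,0,0,0,0.005],[0,0,0.03,0,0,0,0.005],[0,0,0.03,0,0,0,0.005],[0,0,0.03,0,0,0,0.005],[0,0,0.03,0,0,0,0.005],[0,0,0.03,0,0,0,0.005],[0,0,0.02,0,0,0,0.005],[0,0,0.01,0,0,0,0.005]]' && python3 -m handwheel '[[0,0,0.01,0,0,0,0.005],[0,0,0.006,0,0,0,0.005],[0,0,0.004,0,0,0,0.005],[0,0,0,0,0,0,0.005],[0,0,0,0,0,0,0.005],[0,0,0,0,0,0,0.005]]'
```

```text
time: 17.1
tool_pos: [399.1, 312.1, 142.4]
tcp_rot: [-179.7, -0.0, 132.0]
ft_force: [0.3, -0.8, -1.7]
finger_gap: 8.0
grip_force: 97.9
time: 17.6
tool_pos: [401.3, 314.7, 127.4]
tcp_rot: [179.9, 0.0, 132.1]
ft_force: [-0.2, -0.6, -2.1]
finger_gap: 8.2
grip_force: 97.9
```

```bash
python3 -m handwheel '[[0,0,0.004,0,0,0,0.005],[0,0,0.003,0,0,0,0.005],[0,0,0,0,0,0,0.005],[0,0,0,0,0,0,0.005]]' && python3 -m handwheel '[[0,0,0.002,0,0,0,0.005],[0,0,0,0,0,0,0.005],[0,0,0,0,0,0,0.005]]'
```

```text
time: 17.93
tool_pos: [400.9, 314.7, 119.9]
tcp_rot: [179.9, -0.0, 132.1]
ft_force: [-2.1, -0.5, 4.0]
finger_gap: 7.8
grip_force: 98.7
time: 18.18
tool_pos: [400.9, 314.7, 119.8]
tcp_rot: [179.9, 0.0, 132.1]
ft_force: [-10.1, -5.1, 21.0]
finger_gap: 8.1
grip_force: 101.2
```

```bash
python3 -m handwheel '[[0,0,-0.002,0,0,0,0.005],[0,0,0,0,0,0,0.005],[0,0,0,0,0,0,0.024],[0,0,0,0,0,0,0.024],[0,0,0,0,0,0,0.024],[0,0,0,0,0,0,0.024]]' && python3 -m handwheel '[[0,0,-0.015,0,0,0,0.024],[0,0,-0.03,0,0,0,0.024],[0,0,-0.035,0,0,0,0.024],[0,0,-0.035,0,0,0,0.04],[0,0,-0.03,0,0,0,0.04],[0,0,-0.015,0,0,0,0.04],[0,0,0,0,0,0,0.04],[0,0,0,0,0,0,0.04]]'
python3 - <<'E'
from h import *
p,d=r.snapshot("top");W=cloud("top",d);print("t4",tub(W,4,(573.5,116)))
p,d=r.snapshot("side");W=cloud("side",d);print("t4",tub(W,4,(573.5,116)))
W[...,2]-=12;print("t3",tub(W,3,(449,359)));W[...,2]+=12
m=(np.hypot(W[...,0]-449,W[...,1]-359)<40)&(W[...,2]<80);print("floor z",np.nanpercentile(W[m][:,2],[5,25,50]))
cv2.imwrite("pics/n3.png",cv2.resize(p[170:370,180:440],None,fx=3,fy=3,interpolation=2))
E
python3 go.py 624 127 280 101 16
```

```text
time: 18.68
tool_pos: [400.5, 314.2, 118.8]
tcp_rot: [-180.0, -0.0, 132.1]
ft_force: [-0.4, 0.5, -0.3]
finger_gap: 24.0
grip_force: 0.0
time: 19.35
tool_pos: [401.1, 314.6, 279.9]
tcp_rot: [179.9, 0.0, 132.1]
ft_force: [0.4, 0.7, -1.1]
finger_gap: 40.2
grip_force: 0.0
t4 (array([572.94896039, 114.89257421]), np.float64(12.39180313268983), 83, array([623.7488839 , 126.15973709, 130.59776676]), array([522.57165262, 103.90086478, 131.93648623]), np.float64(1.2209897512472594), np.int64(42), np.int64(41))
t4 (array([574.04418958, 117.63245002]), np.float64(15.357970259500712), 125, array([623.46988893, 131.2025699 , 130.83527241]), None, np.float64(1.2278255962600397), np.int64(67), np.int64(0))
t3 (array([449.12757674, 360.07257465]), np.float64(5.7503655743052775), 1174, array([513.24047245, 365.67965377, 137.80061406]), array([383.56013995, 355.77527019, 137.46428205]), np.float64(15.765707086431846), np.int64(209), np.int64(219))
floor z [16.29620377 17.77819206 18.90676829]
row [-0.017   0.0071 -0.0002] [-0.01  0.    1.94] x 16
```

View pics/n3.png

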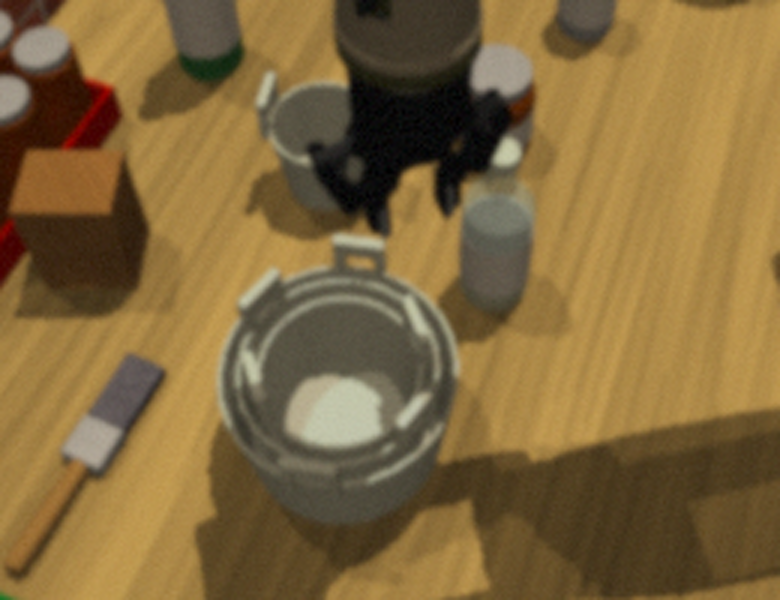

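Tubs 1 to 3 are nested at crop (340,395), with their handles staggered and the inner floor at z≈18. Tub4 is at crop (310,140).

```bash
python3 -m handwheel '[[-0.017,0.0071,0,0,0,1.94,0.04],[-0.017,0.0071,0,0,0,1.94,0.04],[-0.017,0.0071,0,0,0,1.94,0.04],[-0.017,0.0071,0,0,0,1.94,0.04],[-0.017,0.0071,0,0,0,1.94,0.04],[-0.017,0.0071,0,0,0,1.94,0.04],[-0.017,0.0071,0,0,0,1.94,0.04],[-0.017,0.0071,0,0,0,1.94,0.04]]' && python3 -m handwheel '[[-0.017,0.0071,0,0,0,1.94,0.04],[-0.017,0.0071,0,0,0,1.94,0.04],[-0.017,0.0071,0,0,0,1.94,0.04],[-0.017,0.0071,0,0,0,1.94,0.04],[-0.017,0.0071,0,0,0,1.94,0.04],[-0.017,0.0071,0,0,0,1.94,0.04],[-0.017,0.0071,0,0,0,1.94,0.04],[-0.017,0.0071,0,0,0,1.94,0.04]]' && python3 -m handwheel '[[0,0,0,0,0,0,0.04],[0,0,0,0,0,0,0.04],[0,0,0,0,0,0,0.04],[0,0,0,0,0,0,0.04]]'; python3 go.py 624.5 126.4 100 101.5 8
```

```text
time: 20.12
tool_pos: [524.9, 235.4, 276.5]
tcp_rot: [-179.8, -0.0, 116.5]
ft_force: [0.2, -0.1, 1.0]
finger_gap: 40.1
grip_force: 0.0
time: 20.78
tool_pos: [623.9, 127.1, 276.4]
tcp_rot: [-179.8, -0.0, 101.0]
ft_force: [0.6, 0.3, -0.2]
finger_gap: 39.9
grip_force: 0.0
time: 21.12
tool_pos: [623.6, 128.6, 278.3]
tcp_rot: [-179.9, -0.0, 101.1]
ft_force: [-0.4, 0.6, 0.7]
finger_gap: 39.6
grip_force: 0.0
row [-0.0003  0.0001  0.0223] [-0.01 -0.   -0.05] x 8
```

```bash
python3 -m handwheel '[[-0.002,0.001,0.02,0,0,0,0.04],[0,0,0.03,0,0,0,0.04],[0,0,0.03,0,0,0,0.04],[0,0,0.03,0,0,0,0.04],[0,0,0.03,0,0,0,0.04],[0,0,0.02,0,0,0,0.04],[0,0,0.013,0,0,0,0.04],[0,0,0.005,0,0,0,0.04]]' && python3 -m handwheel '[[0,0,0,0,0,0,0.04],[0,0,0,0,0,0,0.04],[0,0,0,0,0,0,0.005],[0,0,0,0,0,0,0.005],[0,0,0,0,0,0,0.005],[0,0,0,0,0,0,0.005],[0,0,0,0,0,0,0.005]]' 70
```

```text
time: 21.78
tool_pos: [623.7, 126.7, 98.3]
tcp_rot: [-179.8, -0.0, 101.1]
ft_force: [-0.4, -0.7, 0.3]
finger_gap: 40.0
grip_force: 0.0
time: 22.37
tool_pos: [627.1, 126.3, 103.4]
tcp_rot: [179.8, 0.0, 101.0]
ft_force: [0.7, -0.4, 6.7]
finger_gap: 8.0
grip_force: 69.9
```

```bash
python3 -m handwheel '[[0,0,-0.01,0,0,0,0.005],[0,0,-0.02,0,0,0,0.005],[0,0,-0.03,0,0,0,0.005],[0,0,-0.04,0,0,0,0.005],[0,0,-0.04,0,0,0,0.005],[0,0,-0.04,0,0,0,0.005],[0,0,-0.04,0,0,0,0.005],[0,0,-0.02,0,0,0,0.005]]' 100; python3 -m handwheel '[[0,0,0,0,0,0,0.005],[0,0,0,0,0,0,0.005]]'; python3 go.py 438 410 343 190 24
```

```text
time: 23.03
tool_pos: [626.5, 126.2, 348.6]
tcp_rot: [179.6, 0.0, 101.1]
ft_force: [1.0, -1.0, 1.0]
finger_gap: 7.7
grip_force: 97.8
time: 23.2
tool_pos: [626.4, 126.2, 343.7]
tcp_rot: [179.8, 0.0, 101.0]
ft_force: [0.3, 0.0, -2.0]
finger_gap: 7.9
grip_force: 97.8
row [0.0148 0.0054 0.    ] [ 0.01  0.01 -3.71] x 24
```

```bash
python3 -m handwheel '[[0.0148,0.0054,0,0,0,-3.71,0.005],[0.0148,0.0054,0,0,0,-3.71,0.005],[0.0148,0.0054,0,0,0,-3.71,0.005],[0.0148,0.0054,0,0,0,-3.71,0.005],[0.0148,0.0054,0,0,0,-3.71,0.005],[0.0148,0.0054,0,0,0,-3.71,0.005],[0.0148,0.0054,0,0,0,-3.71,0.005],[0.0148,0.0054,0,0,0,-3.71,0.005]]' && python3 -m handwheel '[[0.0148,0.0054,0,0,0,-3.71,0.005],[0.0148,0.0054,0,0,0,-3.71,0.005],[0.0148,0.0054,0,0,0,-3.71,0.005],[0.0148,0.0054,0,0,0,-3.71,0.005],[0.0148,0.0054,0,0,0,-3.71,0.005],[0.0148,0.0054,0,0,0,-3.71,0.005],[0.0148,0.0054,0,0,0,-3.71,0.005],[0.0148,0.0054,0,0,0,-3.71,0.005]]' && python3 -m handwheel '[[0.0148,0.0054,0,0,0,-3.71,0.005],[0.0148,0.0054,0,0,0,-3.71,0.005],[0.0148,0.0054,0,0,0,-3.71,0.005],[0.0148,0.0054,0,0,0,-3.71,0.005],[0.0148,0.0054,0,0,0,-3.71,0.005],[0.0148,0.0054,0,0,0,-3.71,0.005],[0.0148,0.0054,0,0,0,-3.71,0.005],[0.0148,0.0054,0,0,0,-3.71,0.005]]' && python3 -m handwheel '[[0,0,0,0,0,0,0.005],[0,0,0,0,0,0,0.005],[0,0,0,0,0,0,0.005],[0,0,0,0,0,0,0.005],[0,0,0,0,0,0,0.005]]'; python3 chk.py 4 103.4
```

```text
time: 23.87
tool_pos: [616.0, 250.9, 338.0]
tcp_rot: [-179.7, -0.1, 130.9]
ft_force: [1.0, 0.4, -0.6]
finger_gap: 7.8
grip_force: 97.8
time: 24.53
tool_pos: [546.5, 354.3, 338.1]
tcp_rot: [-179.8, -0.2, 160.6]
ft_force: [0.4, 0.9, -1.0]
finger_gap: 7.6
grip_force: 97.8
time: 25.2
tool_pos: [434.9, 409.8, 338.2]
tcp_rot: [-179.9, -0.2, -169.7]
ft_force: [0.2, -0.3, -0.7]
finger_gap: 8.0
grip_force: 97.8
time: 25.62
tool_pos: [437.0, 409.6, 340.5]
tcp_rot: [-180.0, -0.0, -170.0]
ft_force: [0.4, -0.0, -1.0]
finger_gap: 7.6
grip_force: 97.9
top (array([442.85018974, 354.77099224]), np.float64(-79.11996702835984), 62, array([452.71727729, 303.45375018, 130.55131909]), None, np.float64(1.1985002925264325), np.int64(60), np.int64(0))
side (array([444.15541475, 358.51184083]), np.float64(-77.65086820912285), 238, array([438.72085072, 305.54143517, 130.13624381]), array([422.49023819, 410.10129901, 130.3165145 ]), np.float64(1.051580470508707), np.int64(71), np.int64(116))
[436.99276289 409.79445932 340.85306896]
```

```bash
python3 -m handwheel '[[-0.0043,0.0013,0.02,0,0,0,0.005],[0,0,0.03,0,0,0,0.005],[0,0,0.03,0,0,0,0.005],[0,0,0.03,0,0,0,0.005],[0,0,0.03,0,0,0,0.005],[0,0,0.03,0,0,0,0.005],[0,0,0.02,0,0,0,0.005],[0,0,0.01,0,0,0,0.005]]' && python3 -m handwheel '[[0,0,0.006,0,0,0,0.005],[0,0,0.004,0,0,0,0.005],[0,0,0.003,0,0,0,0.005],[0,0,0,0,0,0,0.005],[0,0,0,0,0,0,0.005],[0,0,0,0,0,0,0.005]]' && python3 -m handwheel '[[0,0,0.004,0,0,0,0.005],[0,0,0.003,0,0,0,0.005],[0,0,0,0,0,0,0.005],[0,0,0,0,0,0,0.005]]'
```

```text
time: 26.38
tool_pos: [439.0, 410.6, 137.0]
tcp_rot: [-179.8, -0.3, -169.9]
ft_force: [-0.4, -0.4, -1.4]
finger_gap: 7.7
grip_force: 97.8
time: 26.88
tool_pos: [441.2, 412.7, 129.6]
tcp_rot: [179.9, 0.1, -169.9]
ft_force: [-0.0, -0.0, -0.8]
finger_gap: 7.7
grip_force: 97.8
time: 27.22
tool_pos: [440.7, 412.4, 121.5]
tcp_rot: [180.0, 0.0, -169.9]
ft_force: [-0.1, -0.2, 1.1]
finger_gap: 8.1
grip_force: 98.3
```

Contact at 121.5, as expected. I'll release, retreat and look.

```bash
python3 -m handwheel '[[0,0,0,0,0,0,0.024],[0,0,0,0,0,0,0.024],[0,0,0,0,0,0,0.024],[0,0,0,0,0,0,0.024]]' && python3 -m handwheel '[[0,0,-0.015,0,0,0,0.024],[0,0,-0.03,0,0,0,0.024],[0,0,-0.035,0,0,0,0.024],[0,0,-0.035,0,0,0,0.04],[0,0,-0.035,0,0,0,0.04],[0,0,-0.035,0,0,0,0.04],[0,0,-0.035,0,0,0,0.04],[0,0,0,0,0,0,0.04]]' && python3 -m handwheel '[[0.02,-0.03,0,0,0,0,0.04],[0.02,-0.03,0,0,0,0,0.04],[0.02,-0.03,0,0,0,0,0.04],[0.02,-0.03,0,0,0,0,0.04],[0.02,-0.03,0,0,0,0,0.04],[0.02,-0.03,0,0,0,0,0.04],[0,0,0,0,0,0,0.04],[0,0,0,0,0,0,0.04]]'
python3 - <<'E'
from h import *
p,d=r.snapshot("side");W=cloud("side",d)
m=(np.hypot(W[...,0]-449,W[...,1]-359)<30)&(W[...,2]<80);print("floor z",np.nanpercentile(W[m][:,2],[5,25,50]))
W[...,2]-=18;print("t4",tub(W,4,(449,359)))
cv2.imwrite("pics/n4.png",cv2.resize(p,(800,500),interpolation=2))
E
```

```text
time: 27.55
tool_pos: [440.4, 412.0, 121.0]
tcp_rot: [-180.0, -0.0, -169.9]
ft_force: [0.5, -0.1, 0.5]
finger_gap: 23.9
grip_force: 0.0
time: 28.22
tool_pos: [442.4, 413.6, 350.8]
tcp_rot: [179.7, 0.6, -169.9]
ft_force: [0.6, 1.0, 1.2]
finger_gap: 40.1
grip_force: 0.0
time: 28.88
tool_pos: [353.7, 212.9, 341.7]
tcp_rot: [180.0, 0.1, -170.0]
ft_force: [-0.3, -0.8, 0.1]
finger_gap: 40.3
grip_force: 0.0
floor z [21.91655694 23.74272416 24.75832498]
t4 (array([448.91702246, 360.91106158]), np.float64(77.28697805267248), 887, array([458.28353546, 409.00037301, 131.80165299]), array([429.46871305, 313.94320876, 130.80655626]), np.float64(14.611784432653351), np.int64(232), np.int64(221))
```

View pics/n4.png

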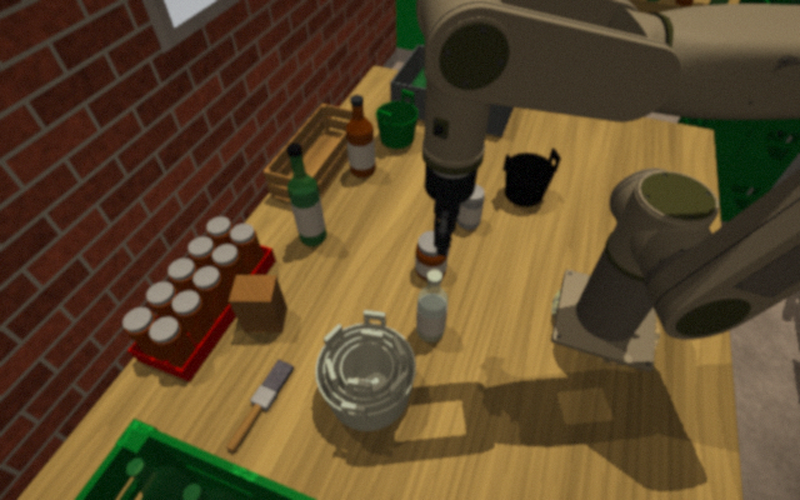

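All four tubs are nested at (365,372). The innermost floor is at z≈24 as expected, the bystanders stand where they were, and the arm is clear.

```bash
python3 -c "
from bench import r
print(r.hand_in())"
```

```text
the job is handed in; nothing more can be done
None
```

The four white tubs are nested in size order where the biggest stands, nothing else was visibly disturbed, and the job is handed in at about 29 s; hand-in returned no verdict.

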